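# Turn an agar dish upside down with a spatula

## Task

Plates are incubated upside down: pick up the spatula by its handle, slide its bevelled blade under the pink agar dish in the grey bay of the turning board until the blade's front edge is felt to press lightly against the stop bar, and with a turn of the wrist flip the dish over the step so that it lies flat and upside down inside the blue deck, about on the white ring. Then stand the spatula back on the bench on its blade and leg, clear of the board. Move the dish only with the spatula, never with the gripper, do not force the blade against the stop, the board or the dish, and leave the two dropper bottles beside the board where they are.

Things in the scene. Friction and masses are not known exactly. Their poses are not given: they have to be found in the camera images.
- turning_board: Fixed board on the bench. Origin: on its underside, z up; it spans x -75 to 78 mm, y -110 to 110 mm. Grey bay: y 0 to 110 mm, floor 6 mm above the bench, open towards -x, adjustable stop at its +x end. Blue deck: y -110 to 0 mm, top 12 mm above the bench, so a 6 mm step runs along y = 0 from bay up to deck.
- stop_rail: Fixed dark rail across the +x end of the bay, origin on the bay floor at (73.5, 55, 6) mm in the board's frame, same axes. It carries the aluminium stop bar (100 mm along y, 8 mm high, on the floor), clamped rigidly in front of it by two rods: the bar's face lies anywhere from x = 48 to 62 mm in the board's frame, differently each time and not reported: find it by touch.
- deck_mark (a point): Centre of the white ring printed on the blue deck: (12, -46, 12) mm in the board's frame, at the height of the deck's top. A 4 mm high lip stands on the deck along its outer edge (inner face at y = -104 mm).
- agar_dish: Closed round dish with pink agar, 90 mm diameter (outside radius 45 mm), 15 mm high, about 30 g, rigid, loose, starting right way up somewhere on the bay floor. Origin: centre of its underside, z up through its lid; upside down, its z points down and the origin is on top.
- spatula: Loose cranked steel spatula, black handle, about 0.14 kg, standing level on its blade and on a thin leg under the handle's tail. Origin: underside of the blade, middle of its rear edge; x along the blade to the tip, z up. Blade: x 0 to 105 mm, 44 mm wide, 2.5 mm thick. A 100 mm high riser at the rear carries the level handle bar; the leg, at x = -115 mm, ends level with the blade's underside.
- spatula_grip (a point): Where to grip the handle: centre of the bar, at (-50, 0, 100) mm in the spatula's frame. The bar is level, 14 mm wide (y), 18 mm high (z from 91 to 109 mm), and runs along x from -125 to -3 mm.
- spatula_tip (a point): Middle of the blade's thin front edge, at its underside: (105, 0, 0) mm in the spatula's frame. The last 35 mm of the blade are bevelled on top, from 2.5 mm down to a thin edge.
- red_cap_bottle: Bystander: white dropper bottle with a red cap, 35 mm diameter, 85 mm high; origin at its underside.
- brown_bottle: Bystander: small brown dropper bottle with a black cap, 29 mm diameter, 62 mm high; origin at its underside.
Mind the look-alikes: they are no part of the job. There is more than one size of the spatula; the one meant has the size given above. What is shaped like the agar_dish but red is not meant.

How it is judged:
On the way, in this order (a step that is already met when the one before it is completed fails the run):
1. the spatula's blade is fully under the dish and its front edge presses lightly against the stop bar (contact force between spatula and stop_rail above 1 N and z of spatula_tip in the frame of agar_dish below 0.003 m and horizontal distance between spatula_tip and agar_dish below 0.062 m and angle between agar_dish's own z axis and vertical below 0.3 rad and contact force between spatula and agar_dish above 0.05 N), for 0.1 s.
2. the dish is stood up on its edge (tilted more than about 70 degrees) by the spatula, which is itself rolled by more than about 20 degrees (angle between agar_dish's own z axis and vertical between 1.2 and 2.4 rad and angle between spatula's own z axis and vertical above 0.35 rad and distance between agar_dish and spatula_tip below 0.14 m), for 0.02 s.
At the end, for the whole second after the job is handed in: The dish lies flat on the blue deck, upside down (within 4 degrees), its centre within 30 mm of the ring's centre, at rest; the spatula stands level and at rest on the bench, touching neither board nor dish (angle between agar_dish's own z axis and vertical above 3.07 rad and horizontal distance between agar_dish and deck_mark below 0.03 m and z of agar_dish in the frame of turning_board between 0.025 and 0.029 m and linear speed of each of agar_dish, spatula below 0.02 m/s and contact force between spatula and turning_board below 0.05 N and contact force between spatula and agar_dish below 0.05 N and height (world z) of spatula below 0.004 m and angle between spatula's own z axis and vertical below 0.05 rad).
It fails at once if the gripper or arm touches the dish (contact force between any of the fingers, the arm and agar_dish above 0.2 N).
It fails at once if the blade is rammed against the stop bar (over 12 N) (contact force between spatula and stop_rail above 12 N).
It fails at once if the spatula is forced against the board (over 20 N) (contact force between spatula and turning_board above 20 N).
It fails at once if the spatula is forced against the dish (over 10 N) (contact force between spatula and agar_dish above 10 N).
It fails at once if a bystander bottle is moved by more than 15 mm (distance of any of red_cap_bottle, brown_bottle from where it was at the start of the episode above 0.015 m).
It also fails if it takes over 72 s, if anything falls off the work surface, if the arm or the gripper's body presses on something with over 40 N, if the wrist force passes 120 N, or if a joint passes its speed limit or range.

## Robot

A 7-joint arm with a two-finger parallel gripper is mounted at the origin on the work surface; the furniture and walls round the work are solid. World frame = base frame: x ahead of the robot, y to its left, z up, the work surface at z = 0. Lengths are in m, angles in rad, forces in N, time in s.
With the tool pointing down it reaches from about 0.4 to 0.85 m from the base axis. Payload 10.4 kg.
Tool frame: the origin (TCP) lies between the finger pads; the fingertips stand ahead of it and the grasp point (between the pads) lies 3 mm ahead of it (r.tips_ahead is the z of the fingertips in the tool frame, in m); z points along the fingers, y is the line along which they close (so a half turn about z gives the same grasp; the last joint's range is limited). The gripper opens to 87 mm and grips with 3 to 60 N. Pads are 19 mm wide; open, the fingers measure 117 mm over their backs; the gripper's body (75 mm by 190 mm) begins 51 mm behind the grasp point.
Start: joints at [-1.288, 0.332, -0.065, 1.46, 0.022, 1.35, -0.088], TCP at [0.188, 0.596, 0.245] pointing down, gripper open.
Joint ranges: [-2.6, 2.6], [-0.5, 2.12], [-1.47, 1.34], [0.16, 2.42], [-1.27, 4.41], [0.06, 2.06], [-2.6, 2.6]. Speed limits (rad/s): [2.22, 2.22, 2.79, 2.79, 3.14, 3.14, 3.14].

## Interface

Orientations are given as a unit quaternion [x, y, z, w].
In Python, from bench import telemetry, camera, get_calibration, r gives the robot as it stands.
- The arm moves only by the tool drive_tool, never from a script. Its argument "series" is one flat list of numbers, 7 for each row, row after row: the turn, a rotation vector about the tool's x, y, z in units of 5 degrees (1.0 is 5 degrees), then the shift along the tool's x, y, z in units of 40 mm (1.0 is 40 mm), then the opening, from -1 (shut) to 1 (fully open). A call has 1 to 10 rows; each row is the pose to reach, as a shift and turn from the pose commanded when the call began, along the tool's axes at that moment; what a row does not reach only later rows make up. A row lasts 1/12 s, in which the tool goes at most 41.7 mm and 7.16 degrees, less where a joint would pass 70% of its speed; a pose out of reach is approached as far as the arm can. A call with a gripper value outside its range is refused whole. The fingers move at their own pace and stop on an object; "grip_force" is the grip in N (left out, the last holds). Time passes only in rows, so rows that repeat a pose let the fingers close. It gives the time, the measured TCP pose, the force, the opening and the grip force at its end, in the units of the state.
- telemetry.read_state(): the state, without advancing time (a new reading comes with each control period).
- camera(name): name is "scene" or "top" or "wrist"; returns the picture (400x640x3 uint8, red, green, blue); there is no depth.
- get_calibration(name): a dict with "fovy" (degrees; the focal length in pixels is half the picture's height over the tangent of half this angle, whatever the lens; pixels are square), "cx", "cy" (the principal point, pixels), "xyz" and "rotation" of the camera in the world. Camera axes: x right, y up, looking along -z (the intrinsics and any distortion apply to the point x, -y, -z); pixel columns grow to the right and rows downward; lengths in m; the calibration is good to about 2 mm. A picture is of the moment at which its call begins: read the wrist's pose just before it. get_calibration takes no time and is no camera call; for the wrist camera it gives the pose at the moment of the call.
- r.close_job(): hands the job in; it is judged then, once.
The state is a dict: "time": time; "joint_positions": joint angles; "joint_vel": joint speeds; "joint_torque": joint torques, N m; "ee_pos": TCP position; "eef_rot": TCP orientation; "ft_force": force on the tool from outside, world axes, zero at the start; "torque": the same for the moment, N m; "width": finger opening in m; "grip_force": force on a finger pad.
Only numpy, scipy, OpenCV 4.12 (cv2) and the standard library are available. Lean on these libraries where they do the work, as an engineer would, in place of code of your own. Each camera call takes 0.05 s, during which the arm holds its last target. There are 200 camera calls.

## Working session

There is one attempt and no reset: what is moved stays moved. The work goes in short steps, Python scripts to look and compute and a tool call to move; the robot and the scene stay as the last step left them, time stands still between calls to the robot, and variables do not carry over. Pictures are saved under pics/ and viewed, at most 10 in all, crops included, and the job is handed in when it is done.

Besides the shell and the picture viewer there is one more tool, called after ">>>" as name(argument=value, ...) on one line, values as JSON. drive_tool: Moves the arm, as the interface text tells. Its arguments: {"type":"object","properties":{"series":{"type":"array"},"grip_force":{"type":"number"}},"required":["series"]}

```bash
ls; mkdir -p pics; python3 - <<'E'
from bench import telemetry, camera, get_calibration, r
import cv2, numpy as np
for n in ("scene","top"):
    im=camera(n); cv2.imwrite(f"pics/{n}0.png",im[:,:,::-1])
    c=get_calibration(n); print(n,c)
print(get_calibration("wrist"))
s=telemetry.read_state(); print(s, r.tips_ahead)
E
```

```text
pics
scene {'fovy': 57.52145107491131, 'cx': 318.99553315416546, 'cy': 201.83232279822886, 'xyz': array([-0.16994418, -0.96357422,  0.53838369]), 'rotation': array([ 0.51304248, -0.17615786, -0.29365481,  0.78709763])}
top {'fovy': 49.530135636592725, 'cx': 325.84857069035513, 'cy': 199.10204705300856, 'xyz': array([-0.35999817,  0.05171813,  1.3306773 ]), 'rotation': array([-0.18828076,  0.2369808 ,  0.76230168, -0.57208968])}
{'fovy': 66.39679119531725, 'cx': 318.18889259305917, 'cy': 201.6173563621921, 'xyz': array([0.10717704, 0.62149727, 0.38260412]), 'rotation': array([-0.12414828, -0.09059752,  0.58467621,  0.79657581])}
{'time': 0.1, 'joint_positions': array([-1.28760126,  0.33283026, -0.06469009,  1.46083603,  0.02159014,
        1.34989185, -0.08848643]), 'joint_vel': array([ 9.43303637e-04, -1.28393819e-03,  1.12206997e-05, -3.85626280e-03,
        1.07861019e-03, -4.33386639e-04,  5.59827788e-05]), 'joint_torque': array([ 1.92630694e-03, -6.24535203e+01,  2.50579632e-02, -3.90722966e+01,
       -6.13905885e-02,  3.65349976e-02,  7.49778019e-05]), 'ee_pos': array([0.18806856, 0.59571001, 0.24383014]), 'eef_rot': array([ 1.52292190e-01,  9.88335310e-01, -6.31186229e-04, -7.22396618e-05]), 'ft_force': array([-0.60622515,  0.67953907, -0.36754737]), 'torque': array([-0.0080775 ,  0.03290258, -0.05083167]), 'grip_force': 0.0, 'width': 0.08725196408820898} 0.022
```

View pics/top0.png

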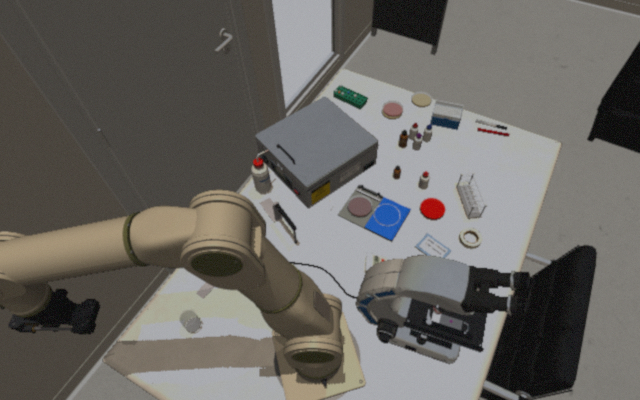

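View pics/scene0.png

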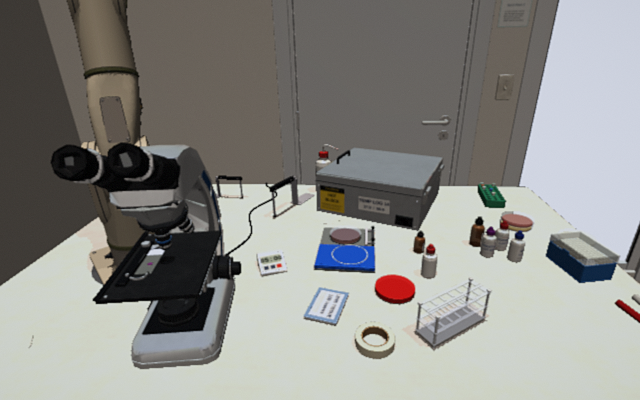

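The top view shows the board around (373,212), the pink dish at (360,206), a spatula at (285,222) and the bottles at (397,172) and (424,180). The scene view shows a second spatula at (230,187). Next I'll measure these.

```bash
cat > h.py <<'E'
import numpy as np, cv2
from scipy.spatial.transform import Rotation as R
from bench import telemetry, camera, get_calibration, r
def ray(c,uv):
    f=200/np.tan(np.radians(c['fovy']/2)); uv=np.atleast_2d(uv).astype(float)
    d=np.c_[(uv[:,0]-c['cx'])/f,-(uv[:,1]-c['cy'])/f,-np.ones(len(uv))]
    return R.from_quat(c['rotation']).apply(d)
def plane(c,uv,z):
    d=ray(c,uv); return c['xyz']+d*((z-c['xyz'][2])/d[:,2])[:,None]
def proj(c,P):
    f=200/np.tan(np.radians(c['fovy']/2)); p=R.from_quat(c['rotation']).inv().apply(np.atleast_2d(P)-c['xyz'])
    return np.c_[c['cx']+f*p[:,0]/-p[:,2],c['cy']-f*p[:,1]/-p[:,2]]
def tri(c1,u1,c2,u2):
    a=ray(c1,u1)[0];b=ray(c2,u2)[0]
    t=np.linalg.lstsq(np.c_[a,-b],c2['xyz']-c1['xyz'],rcond=None)[0]
    p=c1['xyz']+a*t[0];q=c2['xyz']+b*t[1]; return (p+q)/2,np.linalg.norm(p-q)
E
python3 - <<'E'
from h import *
for n in ("top","scene"):
    im=cv2.imread(f"pics/{n}0.png"); c=get_calibration(n)
    hsv=cv2.cvtColor(im,cv2.COLOR_BGR2HSV)
    m=cv2.inRange(hsv,(105,150,80),(125,255,255))
    m=cv2.morphologyEx(m,cv2.MORPH_CLOSE,np.ones((5,5)))
    cs=max(cv2.findContours(m,0,1)[0],key=cv2.contourArea)
    b=cv2.approxPolyDP(cs,4,True)[:,0]
    print(n,b.tolist(),np.round(plane(c,b,.012),4).tolist())
im=cv2.imread("pics/top0.png")
cv2.imwrite("pics/t1.png",cv2.resize(im[150:250,250:450],None,fx=4,fy=4,interpolation=cv2.INTER_CUBIC))
im=cv2.imread("pics/scene0.png")
cv2.imwrite("pics/s1.png",cv2.resize(im[150:290,200:450],None,fx=3,fy=3,interpolation=cv2.INTER_CUBIC))
E
```

```text
top [[383, 198], [365, 227], [391, 239], [409, 209]] [[0.4853, -0.389, 0.012], [0.3847, -0.2839, 0.012], [0.3126, -0.3548, 0.012], [0.412, -0.4627, 0.012]]
scene [[315, 263], [373, 270], [373, 246], [320, 244]] [[0.318, -0.3472, 0.012], [0.4049, -0.4668, 0.012], [0.4891, -0.3902, 0.012], [0.3881, -0.2839, 0.012]]
```

View pics/t1.png

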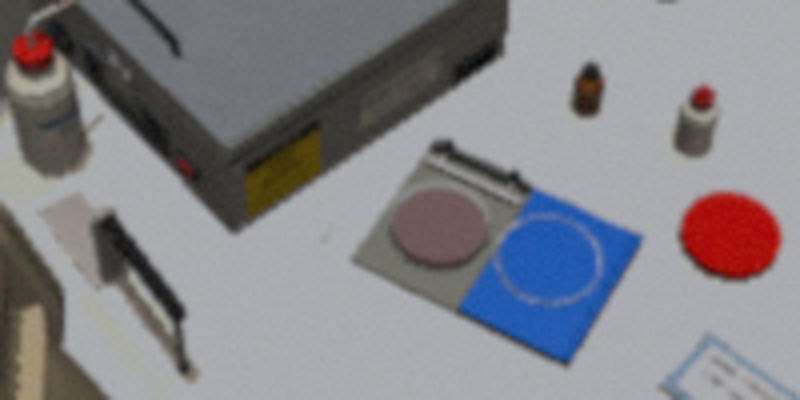

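View pics/s1.png

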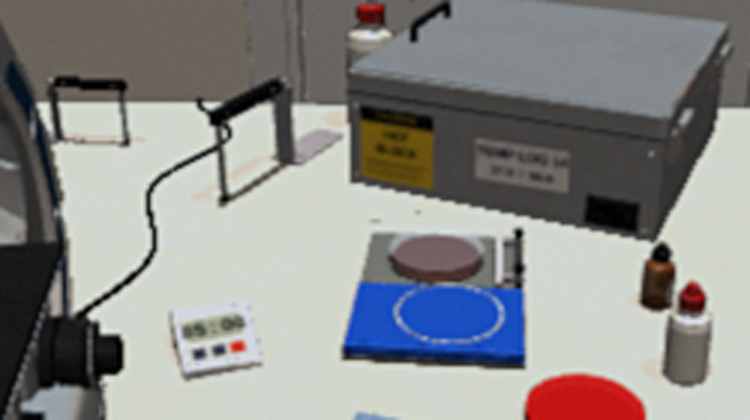

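The crops show the spatula at top px bar (276,204)-(295,229), with the blade up-left. A second spatula is at scene px bar (217,177)-(242,178). The board's bay holds the dish, and the stop bar is near top px (369,195).

```bash
cat > h2.py <<'E'
from h import *
T=get_calibration("top");S=get_calibration("scene")
t=lambda x,y:np.array([250+x/4,150+y/4]); s=lambda x,y:np.array([200+x/3,150+y/3])
E
python3 - <<'E'
from h2 import *
np.set_printoptions(precision=4,suppress=True)
print("spat1 riser top",tri(T,t(102,214),S,s(283,84)),"tail",tri(T,t(180,312),S,s(216,117)))
print("leg foot",tri(T,t(190,375),S,s(224,200)), plane(T,t(190,375),0),plane(S,s(224,200),0))
print("blade T",plane(T,[t(42,212),t(78,194),t(98,285)],0), "S",plane(S,[s(340,133),s(290,163)],0))
print("spat2 S feet",plane(S,[s(57,140),s(127,143)],0),"tops at .1",plane(S,[s(52,84),s(127,86)],.1), "tops at .06",plane(S,[s(52,84),s(127,86)],.06))
print("spat2 in top",proj(T,plane(S,[s(57,140),s(127,143)],0)))
print("bottles",plane(T,[t(586,112),t(693,152)],0),plane(S,[s(655,305),s(685,380)],0))
print("microscope",plane(T,[[375,345],[455,350],[490,300],[370,265]],0))
print("mic S",plane(S,[[140,360],[225,310],[205,350]],0), "tall part tri",tri(T,[372,305],S,[120,150]))
print("timer, block corner",plane(T,t(238,230),0))
def col(n,lo,hi,z,roi):
    c=T if n=="top" else S
    im=cv2.imread(f"pics/{n}0.png"); h=cv2.cvtColor(im,cv2.COLOR_BGR2HSV); m=cv2.inRange(h,lo,hi)
    k=np.zeros_like(m);k[roi[1]:roi[3],roi[0]:roi[2]]=255; m&=k
    m=cv2.morphologyEx(m,cv2.MORPH_OPEN,np.ones((3,3)))
    q=max(cv2.findContours(m,0,1)[0],key=cv2.contourArea); e=cv2.fitEllipse(q); 
    print(n,e,plane(c,e[0],z))
col("top",(0,25,60),(12,140,200),.015+.006,(345,190,376,222)); col("top",(165,25,60),(180,140,200),.021,(345,190,376,222))
col("scene",(0,25,60),(12,140,200),.021,(325,222,365,245)); col("scene",(165,25,60),(180,140,200),.021,(325,222,365,245))
E
```

```text
spat1 riser top (array([0.5163, 0.0035, 0.0965]), np.float64(0.0017447164029926745)) tail (array([ 0.3976, -0.0377,  0.1012]), np.float64(0.0019313925362643687))
leg foot (array([ 0.396 , -0.0387,  0.002 ]), np.float64(0.006654332349515252)) [[ 0.3935 -0.038   0.    ]] [[ 0.4027 -0.0332  0.    ]]
blade T [[0.6021 0.0536 0.    ]
 [0.6127 0.017  0.    ]
 [0.5079 0.0201 0.    ]] S [[ 0.6156  0.0248  0.    ]
 [ 0.5152 -0.0046  0.    ]]
spat2 S feet [[0.3417 0.2517 0.    ]
 [0.4021 0.1823 0.    ]] tops at .1 [[0.317  0.1834 0.1   ]
 [0.3778 0.1163 0.1   ]] tops at .06 [[0.3614 0.2881 0.06  ]
 [0.4278 0.2149 0.06  ]]
spat2 in top [[217.034  278.2598]
 [234.8134 257.5108]]
bottles [[ 0.5675 -0.4762  0.    ]
 [ 0.4933 -0.5559  0.    ]] [[ 0.573  -0.4797  0.    ]
 [ 0.497  -0.5642  0.    ]]
microscope [[-0.0136 -0.1801  0.    ]
 [-0.0946 -0.4054  0.    ]
 [ 0.0182 -0.5818  0.    ]
 [ 0.2439 -0.2543  0.    ]]
mic S [[-0.1155 -0.3614  0.    ]
 [ 0.0672 -0.3416  0.    ]
 [-0.0138 -0.4193  0.    ]] tall part tri (array([-0.016 , -0.1452,  0.3396]), np.float64(0.009296613296747209))
timer, block corner [[ 0.53   -0.1173  0.    ]]
top ((364.7421569824219, 213.44387817382812), (3.785930871963501, 8.558058738708496), 63.79383850097656) [[ 0.4341 -0.2993  0.021 ]]Traceback (most recent call last):
  File "<stdin>", line 19, in <module>
  File "<stdin>", line 17, in col
ValueError: max() iterable argument is empty
```

>>> drive_tool(series=[0, 0, -1.4, -5.4, -6.1, -0.9, 1, 0, 0, -1.4, -5.4, -6.1, -0.9, 1, 0, 0, -1.4, -5.4, -6.1, -0.9, 1, 0, 0, -1.4, -5.4, -6.1, -0.9, 1, 0, 0, -1.4, -5.4, -6.1, -0.9, 1, 0, 0, -1.4, -5.4, -6.1, -0.9, 1, 0, 0, -1.4, -5.4, -6.1, -0.9, 1, 0, 0, -2.8, -10.7, -12.2, -0.9, 1, 0, 0, -2.8, -10.7, -12.2, -0.9, 1, 0, 0, -2.8, -10.7, -12.2, -0.9, 1])

```text
time: 0.93
ee_pos: [0.355, 0.2175, 0.2779]
eef_rot: [0.03, 1.0, 0.0, -0.0]
ft_force: [2.0, 0.8, 0.6]
width: 0.0872
grip_force: 0.0
```

```bash
cat >> h.py <<'E'
np.set_printoptions(precision=4,suppress=True)
def Rspat(yaw,roll=0,pitch=0):   # degrees; spatula rotation in world (pitch>0: tip down)
    return R.from_euler('ZYX',[yaw,pitch,roll],degrees=True)
B=R.from_matrix(np.diag([-1,1,-1.]))   # tool in spatula frame, x reversed
A=R.from_matrix(np.diag([1,-1,-1.]))
def row(pos,Rt,Rc=None,pc=None):
    s=telemetry.read_state(); Rc=R.from_quat(s['eef_rot']) if Rc is None else Rc; pc=s['ee_pos'] if pc is None else pc
    rv=np.degrees((Rc.inv()*Rt).as_rotvec())/5; d=Rc.inv().apply(np.asarray(pos)-pc)/.04
    print("row",np.round(np.r_[rv,d],2),"rows>=",max(np.linalg.norm(rv)*5/7.16,np.linalg.norm(d)*.04/.0417))
def st():
    s=telemetry.read_state()
    print("t",round(s['time'],2),"p",s['ee_pos'],"rot",np.round(R.from_quat(s['eef_rot']).as_matrix(),3).tolist(),"q",s['joint_positions'],"F",s['ft_force'],"M",s['torque'],"w",s['width'],s['grip_force'])
E
python3 - <<'E'
from h import *
st(); row([.45,0,.28],Rspat(-3.5)*B)
E
```

```text
t 0.93 p [0.355  0.2175 0.2779] rot [[-0.998, 0.06, -0.0], [0.06, 0.998, 0.0], [0.0, 0.0, -1.0]] q [-0.8997 -0.1687  0.2143  1.9244  0.0359  1.3821  0.8158] F [2.0095 0.7519 0.5657] M [ 0.0881 -0.0904  0.0217] w 0.08719715874521516 0.0
row [ 0.01 -0.    0.01 -2.7  -5.29 -0.06] rows>= 5.692349757236591
```

>>> drive_tool(series=[0, 0, 0, -2.7, -5.3, 0, 1, 0, 0, 0, -2.7, -5.3, 0, 1, 0, 0, 0, -2.7, -5.3, 0, 1, 0, 0, 0, -2.7, -5.3, 0, 1, 0, 0, 0, -2.7, -5.3, 0, 1, 0, 0, 0, -2.7, -5.3, 0, 1, 0, 0, 0, -2.7, -5.3, 0, 1])

```text
time: 1.52
ee_pos: [0.4507, -0.0049, 0.278]
eef_rot: [0.035, 0.999, -0.001, 0.0]
ft_force: [0.1, 0.6, -0.6]
width: 0.0867
grip_force: 0.0
```

```bash
python3 - <<'E'
from h import *
st(); c=get_calibration("wrist"); im=camera("wrist"); cv2.imwrite("pics/w1.png",im[:,:,::-1]); 
import pickle; pickle.dump(c,open("w1.pkl","wb"))
E
```

```text
t 1.52 p [ 0.4507 -0.0049  0.278 ] rot [[-0.998, 0.069, 0.001], [0.069, 0.998, -0.001], [-0.001, -0.001, -1.0]] q [-0.6961 -0.1234  0.5639  1.8686  0.0682  1.3773  1.3525] F [ 0.0689  0.6125 -0.5562] M [ 0.0141  0.0116 -0.0149] w 0.08667825118679771 0.0
```

View pics/w1.png

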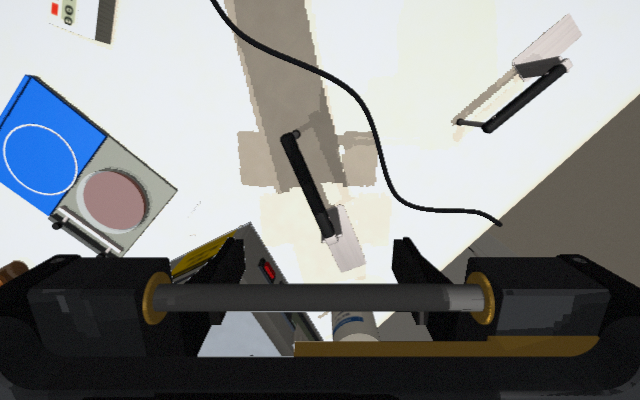

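>>> drive_tool(series=[-1.4, 0, 0, 0, 0, 0, 1, -2.8, 0, 0, 0, 0, 0, 1, -4.2, 0, 0, 0, 0, 0, 1, -5.6, 0, 0, 0, 0, 0, 1, -7, 0, 0, 0, 0, 0, 1, -8.4, 0, 0, 0, 0, 0, 1, -9.8, 0, 0, 0, 0, 0, 1, -11.2, 0, 0, 0, 0, 0, 1, -12.6, 0, 0, 0, 0, 0, 1, -13.6, 0, 0, 0, 0, 0, 1])

```text
time: 2.4
ee_pos: [0.4496, 0.0016, 0.2771]
eef_rot: [0.026, 0.827, 0.562, 0.017]
ft_force: [-0.3, 0.0, -0.2]
width: 0.0866
grip_force: 0.0
```

```bash
python3 - <<'E'
from h import *
st()
E
```

```text
t 2.4 p [0.4496 0.0016 0.2771] rot [[-0.998, 0.024, 0.057], [0.062, 0.367, 0.928], [0.002, 0.93, -0.368]] q [-0.2489  0.4262  0.9295  1.9451 -1.1622  1.9309  2.4894] F [-0.2923  0.0298 -0.2339] M [-1.1193  0.0897 -0.0061] w 0.08664862021667663 0.0
```

The wrist view shows the spatula's bar from tail (291,137) to riser (330,233), with the blade below it to (352,265). The board is on the left, with the dish at (113,200) and the stop bar at (85,230). The roll reached 68° only near several joint limits, so I'll use the half-turned grasp (tool x along the blade).

```bash
python3 - <<'E'
from h import *
import pickle
c=pickle.load(open("w1.pkl","rb")); im=cv2.imread("pics/w1.png"); hsv=cv2.cvtColor(im,cv2.COLOR_BGR2HSV)
m=cv2.inRange(hsv,(105,150,80),(125,255,255)); m[:,200:]=0
m=cv2.morphologyEx(m,cv2.MORPH_CLOSE,np.ones((9,9)))
q=max(cv2.findContours(m,0,1)[0],key=cv2.contourArea); b=cv2.approxPolyDP(q,5,True)[:,0]; print("deck",b.tolist()); P=plane(c,b,.012); print(P)
# white ring
g=cv2.inRange(hsv,(0,0,150),(180,110,255)); k=cv2.erode(m,np.ones((9,9))); g&=k
y,x=np.nonzero(g); W=plane(c,np.c_[x,y],.012)[:,:2]; s=np.linalg.lstsq(np.c_[2*W,np.ones(len(W))],(W**2).sum(1),rcond=None)[0]
print("ring",s[:2],"rad",np.sqrt(s[2]+s[:2]@s[:2]),len(W))
# agar
m=cv2.inRange(hsv,(0,40,60),(12,150,220))|cv2.inRange(hsv,(165,40,60),(180,150,220)); m[:150]=0;m[240:]=0;m[:,:70]=0;m[:,160:]=0
q=max(cv2.findContours(m,0,1)[0],key=cv2.contourArea); e=cv2.fitEllipse(q); W=plane(c,q[:,0],.018)[:,:2]; s=np.linalg.lstsq(np.c_[2*W,np.ones(len(W))],(W**2).sum(1),rcond=None)[0]
print("agar",e,"c",s[:2],"rad",np.sqrt(s[2]+s[:2]@s[:2]))
# bar
m=cv2.inRange(im,(0,0,0),(45,45,45)); k=np.zeros_like(m); k[120:242,275:345]=1; m*=k
q=max(cv2.findContours(m,0,1)[0],key=cv2.contourArea); re=cv2.minAreaRect(q); bp=cv2.boxPoints(re); print("bar",bp.tolist()); print(plane(c,bp,.105))
cv2.imwrite("pics/w1c.png",np.hstack([cv2.resize(im[60:270,0:200],None,fx=2.5,fy=2.5,interpolation=cv2.INTER_CUBIC),cv2.resize(im[110:320,260:380],None,fx=2.5,fy=2.5,interpolation=cv2.INTER_CUBIC)]))
E
```

```text
deck [[25, 75], [0, 109], [0, 184], [48, 215], [105, 136]]
[[ 0.3077 -0.3557  0.012 ]
 [ 0.3446 -0.4017  0.012 ]
 [ 0.4403 -0.4394  0.012 ]
 [ 0.4889 -0.3892  0.012 ]
 [ 0.3868 -0.2783  0.012 ]]
ring [ 0.4115 -0.3739] rad 0.04657905693937722 397
agar ((114.74261474609375, 199.71755981445312), (53.43137741088867, 64.4841537475586), 121.6003189086914) c [ 0.4727 -0.2849] rad 0.04112725627841255
bar [[279.0240173339844, 135.79347229003906], [297.5736389160156, 129.0666961669922], [335.6134338378906, 233.96434020996094], [317.0638122558594, 240.6911163330078]]
[[ 0.3937 -0.04    0.105 ]
 [ 0.3884 -0.0208  0.105 ]
 [ 0.5043  0.0112  0.105 ]
 [ 0.511  -0.0099  0.105 ]]
```

View pics/w1c.png

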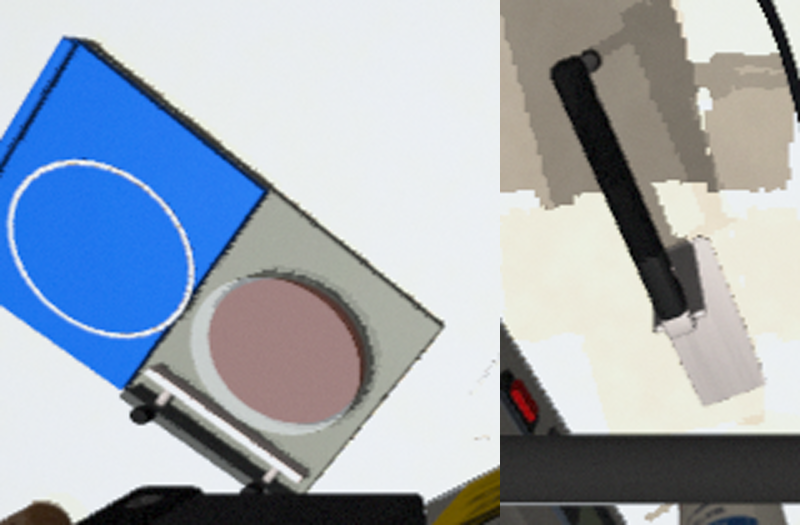

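The crop gives the bay corner at px (177,190), the deck/bay corner at (107,136), the rail corner at (50,215) and the blade tip corners at (342,272) and (365,264).

```bash
python3 - <<'E'
from h import *
import pickle
c=pickle.load(open("w1.pkl","rb"))
w=lambda x,y:[x/2.5,60+y/2.5]; v=lambda x,y:[260+(x-500)/2.5,110+y/2.5]
I=[(w(268,190),.012,(-.075,0)),(w(125,388),.012,(.078,0)),(w(443,325),.006,(-.075,.110))]
P=np.array([plane(c,p,z)[0,:2] for p,z,_ in I]+[[.4115,-.3739]]); Q=np.array([q for *_,q in I]+[(.012,-.046)])
Pm,Qm=P.mean(0),Q.mean(0); a=(Q-Qm)[:,0]+1j*(Q-Qm)[:,1]; b=(P-Pm)[:,0]+1j*(P-Pm)[:,1]
th=np.angle((a.conj()*b).sum()); Rm=np.array([[np.cos(th),-np.sin(th)],[np.sin(th),np.cos(th)]]); o=Pm-Rm@Qm
print("board",o,np.degrees(th),"res mm",1e3*(P-(o+Q@Rm.T)))
tb=lambda p:(np.atleast_2d(p)[:,:2]-o)@Rm
print("dish in board",tb([.4727,-.2849]),"stop face",tb(plane(c,[w(157,366),w(310,470)],.014)))
L=plane(c,[v(572,68),v(672,300)],.109); print("bar",L,np.degrees(np.arctan2(*(L[1]-L[0])[1::-1])))
K=plane(c,[v(705,405),v(763,385),v(705,238),v(658,330)],.001); print("blade",K,"tip",K[:2].mean(0))
print("bottles",tb([[.570,-.478],[.495,-.560]]),"block corner",tb([.53,-.1173]))
E
```

```text
board [ 0.4371 -0.3315] -47.13251529529939 res mm [[ 0.8735  1.1174]
 [-0.7757  2.1827]
 [-0.0471 -0.9946]
 [-0.0506 -2.3054]]
dish in board [[-0.0099  0.0578]] stop face [[0.05   0.0084]
 [0.0466 0.1051]]
bar [[ 0.3954 -0.0299  0.109 ]
 [ 0.4973  0.0039  0.109 ]] 18.32703564192609
blade [[ 0.6147  0.021   0.001 ]
 [ 0.6033  0.0569  0.001 ]
 [ 0.5063  0.0258  0.001 ]
 [ 0.5622 -0.0047  0.001 ]] tip [0.609 0.039 0.001]
bottles [[ 0.1978 -0.0023]
 [ 0.2069 -0.113 ]] block corner [[-0.0938  0.2138]]
```

>>> drive_tool(series=[13.6, 0, 0, 0, 0, 0, 1, 13.6, 0, 0, 0, 0, 0, 1, 13.6, 0, 0, 0, 0, 0, 1, 13.6, 0, 0, 0, 0, 0, 1, 13.6, 0, 0, 0, 0, 0, 1, 13.6, 0, 0, 0, 0, 0, 1, 13.6, 0, 0, 0, 0, 0, 1, 13.6, 0, 0, 0, 0, 0, 1, 13.6, 0, 0, 0, 0, 0, 1, 13.6, 0, 0, 0, 0, 0, 1])

```text
time: 3.23
ee_pos: [0.4496, 0.0046, 0.2788]
eef_rot: [0.028, 1.0, -0.003, 0.001]
ft_force: [-0.1, 0.5, 0.0]
width: 0.0871
grip_force: 0.0
```

```bash
python3 - <<'E'
from h import *
st(); row([.462,-.009,.22],Rspat(18.1)*A)
E
```

```text
t 3.23 p [0.4496 0.0046 0.2788] rot [[-0.998, 0.056, 0.002], [0.056, 0.998, -0.006], [-0.003, -0.006, -1.0]] q [-0.8096 -0.142   0.6406  1.8737  0.0924  1.3814  1.324 ] F [-0.0778  0.505   0.0412] M [ 0.1262  0.0062 -0.0469] w 0.08710697537078214 0.0
row [ 0.03  0.1  31.74 -0.32 -0.31  1.47] rows>= 22.166411105349628
```

>>> drive_tool(series=[0, 0.1, 15, 0, 0, 0, 1, 0, 0.1, 15, 0, 0, 0, 1, 0, 0.1, 15, 0, 0, 0, 1, 0, 0.1, 15, 0, 0, 0, 1, 0, 0.1, 15, 0, 0, 0, 1, 0, 0.1, 15, 0, 0, 0, 1, 0, 0.1, 15, 0, 0, 0, 1, 0, 0.1, 15, 0, 0, 0, 1, 0, 0.1, 15, 0, 0, 0, 1, 0, 0.1, 15, 0, 0, 0, 1])

```text
time: 4.07
ee_pos: [0.4491, 0.0025, 0.2777]
eef_rot: [0.611, 0.791, -0.0, -0.004]
ft_force: [-0.1, 0.1, -0.2]
width: 0.0874
grip_force: 0.0
```

>>> drive_tool(series=[0, 0, 16.7, 0, 0, 0, 1, 0, 0, 16.7, 0, 0, 0, 1, 0, 0, 16.7, 0, 0, 0, 1, 0, 0, 16.7, 0, 0, 0, 1, 0, 0, 16.7, 0, 0, 0, 1, 0, 0, 16.7, 0, 0, 0, 1, 0, 0, 16.7, 0, 0, 0, 1, 0, 0, 16.7, 0, 0, 0, 1, 0, 0, 16.7, 0, 0, 0, 1, 0, 0, 16.7, 0, 0, 0, 1])

```text
time: 4.9
ee_pos: [0.4491, 0.0025, 0.2777]
eef_rot: [0.959, 0.284, -0.002, -0.003]
ft_force: [-0.1, -0.1, -0.1]
width: 0.0871
grip_force: 0.0
```

```bash
python3 - <<'E'
from h import *
st(); row([.462,-.009,.18],Rspat(18.1)*A)
E
```

```text
t 4.9 p [0.4491 0.0025 0.2777] rot [[0.839, 0.544, -0.007], [0.545, -0.839, 0.005], [-0.003, -0.008, -1.0]] q [-0.6195 -0.1099  0.4845  1.8642  0.046   1.3808 -1.1415] F [-0.0824 -0.1397 -0.1025] M [-0.0753  0.0975 -0.0378] w 0.08707379751092176 0.0
row [-0.09  0.04  2.98  0.12  0.44  2.44] rows>= 2.3785421132571547
```

>>> drive_tool(series=[-0.1, 0, 3, 0.12, 0.44, 2.4, 1, -0.1, 0, 3, 0.12, 0.44, 2.4, 1, -0.1, 0, 3, 0.12, 0.44, 2.4, 1, -0.1, 0, 3, 0.12, 0.44, 3.2, 1, -0.1, 0, 3, 0.12, 0.44, 3.8, 1, -0.1, 0, 3, 0.12, 0.44, 4.2, 1, -0.1, 0, 3, 0.12, 0.44, 4.37, 1, -0.1, 0, 3, 0.12, 0.44, 4.37, 1, -0.1, 0, 3, 0.12, 0.44, 4.37, 1])

```text
time: 5.65
ee_pos: [0.4623, -0.0094, 0.1035]
eef_rot: [0.987, 0.159, -0.001, 0.001]
ft_force: [-0.0, -0.7, 0.6]
width: 0.087
grip_force: 0.0
```

```bash
python3 - <<'E'
from h import *
st(); row([.462,-.009,.103],Rspat(18.1)*A)
c=get_calibration("wrist"); im=camera("wrist"); cv2.imwrite("pics/w2.png",im[:,:,::-1])
E
```

```text
t 5.65 p [ 0.4623 -0.0094  0.1035] rot [[0.949, 0.314, -0.002], [0.314, -0.949, -0.003], [-0.003, 0.002, -1.0]] q [-0.5716  0.1126  0.5213  2.0624 -0.0641  0.9847 -1.269 ] F [-0.0081 -0.741   0.5543] M [-0.078   0.1554  0.0004] w 0.08696640246516454 0.0
row [ 0.02  0.03  0.04 -0.   -0.01  0.01] rows>= 0.03839756191360613
```

View pics/w2.png

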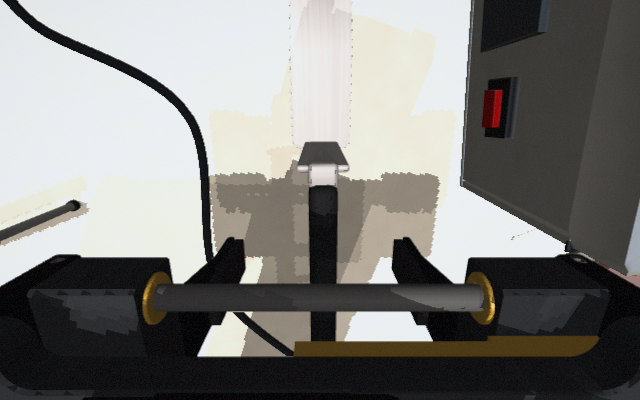

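The bar is centred between the fingers (column 323) and aligned. Closing on it.

>>> drive_tool(series=[0, 0, 0, 0, 0, 0, -1, 0, 0, 0, 0, 0, 0, -1, 0, 0, 0, 0, 0, 0, -1, 0, 0, 0, 0, 0, 0, -1, 0, 0, 0, 0, 0, 0, -1, 0, 0, 0, 0, 0, 0, -1, 0, 0, 0, 0, 0, 0, -1, 0, 0, 0, 0, 0, 0, -1], grip_force=50)

```text
time: 6.37
ee_pos: [0.4622, -0.01, 0.103]
eef_rot: [0.987, 0.159, -0.001, 0.001]
ft_force: [-0.1, -0.7, -0.4]
width: 0.0415
grip_force: 0.0
```

```bash
python3 - <<'E'
from h import *
st()
Rs=Rspat(-47.1); o=np.array([.4371,-.3315,0])
# waypoint before the bay: tip board x=-75-? ; spatula origin x
for tip,y,z in ((-.085,.058,.04),(-.075,.058,.010)):
    g=o+Rs.apply([tip-.155,y,0]); g[2]=z+.1035; print(g); row(g,Rs*A)
E
```

```text
t 6.37 p [ 0.4622 -0.01    0.103 ] rot [[0.95, 0.313, -0.002], [0.313, -0.95, -0.003], [-0.003, 0.002, -1.0]] q [-0.5711  0.1131  0.5222  2.0631 -0.0644  0.9837 -1.2683] F [-0.1168 -0.7298 -0.4318] M [-0.0776  0.2229 -0.0477] w 0.04150850222586096 0.0
[ 0.3162 -0.1162  0.1435]
row [ 0.04  0.02 13.07 -4.3   1.38 -1.  ] rows>= 9.12616288085998
[ 0.323  -0.1235  0.1135]
row [ 0.04  0.02 13.07 -4.19  1.61 -0.25] rows>= 9.12616288085998
```

Approach with the recommended grip point would bring the hand too close to the base. I'll grip 32 mm further forward on the bar.

>>> drive_tool(series=[0, 0, 0, 0.4, 0, 0, 0, 0, 0, 0, 0.8, 0, 0, 0, 0, 0, 0, 0.8, 0, 0, -1, 0, 0, 0, 0.8, 0, 0, -1, 0, 0, 0, 0.8, 0, 0, -1, 0, 0, 0, 0.8, 0, 0, -1, 0, 0, 0, 0.8, 0, 0, -1, 0, 0, 0, 0.8, 0, 0, -1, 0, 0, 0, 0.8, 0, 0, -1, 0, 0, 0, 0.8, 0, 0, -1], grip_force=50)

```text
time: 7.2
ee_pos: [0.4923, -0.0001, 0.1029]
eef_rot: [0.987, 0.158, -0.001, 0.001]
ft_force: [-0.7, -1.2, 0.4]
width: 0.013
grip_force: 49.9
```

```bash
cat >> h.py <<'E'
O=np.array([.4371,-.3315,0]); YB=-47.1; GX=-.018; Z0=.1035
def goto(tip,y,z,roll=0,pitch=0,yaw=YB,W=None):
    "tool row for spatula tip at board (tip,y), height z of the blade's underside at the tip"
    Rs=Rspat(yaw,roll,pitch); W=A if W is None else W
    t=O+R.from_euler('z',YB,degrees=True).apply([tip,y,0]); t[2]=z
    g=t+Rs.apply([GX-.105,0,Z0]); print("tcp",g,"r",np.hypot(*g[:2])); row(g,Rs*W)
E
python3 - <<'E'
from h import *
st()
goto(-.085,.058,.05); goto(-.062,.058,.02)
E
```

```text
t 7.2 p [ 0.4923 -0.0001  0.1029] rot [[0.95, 0.313, -0.003], [0.313, -0.95, -0.003], [-0.003, 0.002, -1.0]] q [-0.5663  0.1864  0.5175  1.9908 -0.1064  0.9936 -1.2504] F [-0.6771 -1.1634  0.3728] M [-0.2052  0.3327 -0.0062] w 0.01302747090036013 49.931475687772036
tcp [ 0.338  -0.1396  0.1535] r 0.3657106229188681
row [ 0.04  0.02 13.07 -4.76  2.11 -1.25] rows>= 9.124472217828803
tcp [ 0.3537 -0.1565  0.1235] r 0.3867334852364412
row [ 0.04  0.02 13.07 -4.52  2.63 -0.5 ] rows>= 9.124472217828803
```

>>> drive_tool(series=[0, 0, 0, -0.4, 0, -0.8, -1, 0, 0, 0, -1.4, 0.1, -1.25, -1, 0, 0, 0, -2.4, 0.2, -1.25, -1, 0, 0, 1, -3.2, 0.3, -1.25, -1, 0, 0, 2.4, -3.6, 0.6, -1.25, -1, 0, 0, 3.8, -3.9, 0.9, -1.25, -1, 0, 0, 5.2, -4.1, 1.2, -1.25, -1, 0, 0, 6.6, -4.3, 1.5, -1.25, -1, 0, 0, 8, -4.5, 1.8, -1.25, -1, 0, 0, 9.4, -4.7, 2, -1.25, -1])

```text
time: 8.03
ee_pos: [0.3388, -0.1356, 0.1537]
eef_rot: [0.968, -0.252, -0.001, 0.001]
ft_force: [0.3, -0.2, -1.4]
width: 0.0136
grip_force: 49.9
```

```bash
cat >> h.py <<'E'
Z0=.1029
Rg=R.from_matrix([[.95,.313,-.003],[.313,-.95,-.003],[-.003,.002,-1.]])
A=Rspat(18.24).inv()*Rg
E
python3 - <<'E'
from h import *
st()
goto(-.085,.058,.05); goto(-.066,.058,.03)
E
```

```text
t 8.03 p [ 0.3388 -0.1356  0.1537] rot [[0.873, -0.487, -0.002], [-0.487, -0.873, -0.003], [-0.0, 0.003, -1.0]] q [-0.3549 -0.2539  0.5473  2.2263  0.1476  1.1388 -1.9638] F [ 0.2649 -0.2434 -1.3622] M [-0.0148  0.2007 -0.0424] w 0.01357839633859919 49.928073808550835
tcp [ 0.338  -0.1396  0.1529] r 0.3657106229188681
row [ 0.02 -0.04  3.59  0.03  0.1   0.02] rows>= 2.5081046183080007
tcp [ 0.3509 -0.1536  0.1329] r 0.38306101354870997
row [ 0.02 -0.04  3.59  0.48  0.24  0.52] rows>= 2.5081046183080007
```

>>> drive_tool(series=[0, 0, 1.3, 0, 0, 0, -1, 0, 0, 2.6, 0.1, 0.1, 0, -1, 0, 0, 3.6, 0.3, 0.2, 0, -1, 0, 0, 3.6, 0.48, 0.24, 0.2, -1, 0, 0, 3.6, 0.48, 0.24, 0.5, -1, 0, 0, 3.6, 0.48, 0.24, 0.5, -1])

```text
time: 8.53
ee_pos: [0.3502, -0.1523, 0.1321]
eef_rot: [0.918, -0.397, -0.002, 0.002]
ft_force: [-1.3, 1.1, -1.7]
width: 0.0135
grip_force: 49.9
```

```bash
python3 - <<'E'
from h import *
st()
goto(-.066,.058,.01,0,1); goto(-.066,.058,.006,0,1)
c=get_calibration("wrist"); im=camera("wrist"); cv2.imwrite("pics/w3.png",im[:,:,::-1])
E
```

```text
t 8.53 p [ 0.3502 -0.1523  0.1321] rot [[0.685, -0.729, -0.005], [-0.729, -0.685, -0.003], [-0.001, 0.005, -1.0]] q [-0.308  -0.1627  0.563   2.2154  0.103   1.0705 -2.1885] F [-1.2833  1.1065 -1.7362] M [ 0.1211  0.2312 -0.06  ] w 0.013476892287237635 49.933542776852846
tcp [ 0.3522 -0.1549  0.115 ] r 0.3847262081287403
row [ 0.04 -0.22  0.06  0.08  0.01  0.43] rows>= 0.4160531932578446
tcp [ 0.3522 -0.1549  0.111 ] r 0.3847262081287403
row [ 0.04 -0.22  0.06  0.08  0.01  0.53] rows>= 0.5106419993241904
```

View pics/w3.png

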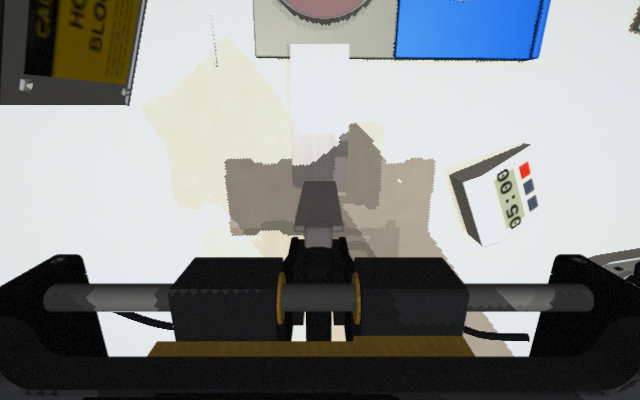

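The blade (columns 291-349) points straight into the bay, with the dish's near edge just ahead at row ~22. Lowering.

>>> drive_tool(series=[0, -0.2, 0, 0.05, 0, 0.3, -1, 0, -0.2, 0, 0.05, 0, 0.45, -1, 0, -0.2, 0, 0.05, 0, 0.51, -1, 0, -0.2, 0, 0.05, 0, 0.51, -1, 0, -0.2, 0, 0.05, 0, 0.51, -1])

```text
time: 9.0
ee_pos: [0.3526, -0.1537, 0.1135]
eef_rot: [0.918, -0.397, -0.008, -0.002]
ft_force: [-0.5, 0.2, -1.1]
width: 0.0137
grip_force: 49.9
```

```bash
cat >> h.py <<'E'
def tipz():
    s=telemetry.read_state(); Rs=R.from_quat(s['eef_rot'])*A.inv(); t=s['ee_pos']+Rs.apply([.105-GX,0,-Z0])
    b=R.from_euler('z',YB,degrees=True).inv().apply(t-O); e=Rs.as_euler('ZYX',degrees=True)
    print("t",round(s['time'],2),"tip board mm",b*1e3,"yaw-board,pitch,roll",e-[YB,0,0],"F board",R.from_euler('z',YB,degrees=True).inv().apply(s['ft_force']),"M",s['torque'],"w",round(s['width'],4))
E
python3 - <<'E'
from h import *
tipz(); goto(-.066,.058,.006,0,1)
E
```

```text
t 9.0 tip board mm [-66.1288  59.6981   8.9962] yaw-board,pitch,roll [ 0.3508  0.7654 -0.0899] F board [-0.445  -0.2252 -1.0955] M [-0.0066  0.1035 -0.0323] w 0.0137
tcp [ 0.3522 -0.1549  0.111 ] r 0.3847262081287403
row [ 0.02 -0.05  0.07  0.01  0.03  0.06] rows>= 0.0669654501591572
```

>>> drive_tool(series=[0, 0, 0, 0, 0.03, 0.05, -1, 0, 0, 0, 0, 0.03, 0.07, -1, 0, 0, 0, 0, 0.03, 0.07, -1, 0, 0, 0, 0, 0.03, 0.07, -1])

```text
time: 9.33
ee_pos: [0.3517, -0.1546, 0.1105]
eef_rot: [0.918, -0.397, -0.008, -0.002]
ft_force: [0.1, -0.1, -0.8]
width: 0.0134
grip_force: 49.9
```

```bash
python3 - <<'E'
from h import *
tipz()
E
```

```text
t 9.33 tip board mm [-66.0626  58.42     5.9892] yaw-board,pitch,roll [ 0.3384  0.7713 -0.0832] F board [ 0.1746 -0.0163 -0.7862] M [-0.015   0.1603  0.0136] w 0.0134
```

>>> drive_tool(series=[0, 0, 0, 0, 0, 0.02, -1, 0, 0, 0, 0, 0, 0.02, -1, 0, 0, 0, 0, 0, 0.02, -1])

```text
time: 9.58
ee_pos: [0.3518, -0.1547, 0.1097]
eef_rot: [0.918, -0.397, -0.008, -0.002]
ft_force: [-1.1, -0.9, 0.6]
width: 0.0131
grip_force: 49.9
```

```bash
python3 - <<'E'
from h import *
tipz()
E
```

```text
t 9.58 tip board mm [-66.0004  58.4837   5.1828] yaw-board,pitch,roll [ 0.3442  0.7686 -0.0846] F board [-0.105  -1.4538  0.5535] M [0.0608 0.1455 0.0047] w 0.0131
```

>>> drive_tool(series=[0, 0, 0, 0.15, 0, 0, -1, 0, 0, 0, 0.3, 0, -0.004, -1, 0, 0, 0, 0.45, 0, -0.006, -1, 0, 0, 0, 0.6, 0, -0.008, -1, 0, 0, 0, 0.75, 0, -0.01, -1, 0, 0, 0, 0.9, 0, -0.012, -1, 0, 0, 0, 1.05, 0, -0.014, -1, 0, 0, 0, 1.2, 0, -0.016, -1, 0, 0, 0, 1.35, 0, -0.018, -1, 0, 0, 0, 1.5, 0, -0.02, -1])

```text
time: 10.42
ee_pos: [0.3932, -0.1988, 0.1094]
eef_rot: [0.918, -0.397, -0.008, -0.002]
ft_force: [-1.8, 1.5, 1.5]
width: 0.0133
grip_force: 49.9
```

```bash
python3 - <<'E'
from h import *
tipz()
c=get_calibration("wrist"); im=camera("wrist"); cv2.imwrite("pics/w4.png",im[:,:,::-1])
def pink(im,c,roi):
    hsv=cv2.cvtColor(im,cv2.COLOR_RGB2HSV); m=cv2.inRange(hsv,(0,40,60),(12,150,220))|cv2.inRange(hsv,(165,40,60),(180,150,220))
    k=np.zeros_like(m);k[roi[1]:roi[3],roi[0]:roi[2]]=1;m*=k
    q=max(cv2.findContours(m,0,1)[0],key=cv2.contourArea); print("bbox",cv2.boundingRect(q)); W=plane(c,q[:,0],.018)[:,:2]
    keep=(q[:,0,1]>2); W=W[keep]; s=np.linalg.lstsq(np.c_[2*W,np.ones(len(W))],(W**2).sum(1),rcond=None)[0]
    print("board",R.from_euler('z',YB,degrees=True).inv().apply(np.r_[s[:2],0]-O),"rad",np.sqrt(s[2]+s[:2]@s[:2]))
pink(im,c,(150,0,560,250))
E
```

```text
t 10.42 tip board mm [-5.4367 58.7377  4.8517] yaw-board,pitch,roll [ 0.3459  0.7732 -0.0965] F board [-2.3708 -0.3073  1.513 ] M [0.25   0.2884 0.0149] w 0.0133
bbox (261, 0, 124, 83)
board [0.0094 0.0555 0.    ] rad 0.04028078375099474
```

>>> drive_tool(series=[0, 0, 0, 0.12, 0, -0.003, -1, 0, 0, 0, 0.24, 0, -0.006, -1, 0, 0, 0, 0.36, 0, -0.009, -1, 0, 0, 0, 0.48, 0, -0.012, -1, 0, 0, 0, 0.6, 0, -0.014, -1, 0, 0, 0, 0.72, 0, -0.016, -1, 0, 0, 0, 0.84, 0, -0.018, -1, 0, 0, 0, 0.96, 0, -0.02, -1, 0, 0, 0, 1.05, 0, -0.022, -1, 0, 0, 0, 1.05, 0, -0.022, -1])

```text
time: 11.3
ee_pos: [0.4221, -0.2297, 0.1096]
eef_rot: [0.918, -0.397, -0.008, -0.001]
ft_force: [0.9, -0.7, -0.3]
width: 0.0133
grip_force: 49.9
```

```bash
cat >> h.py <<'E'
def pink(im,c,roi,z=.018,lo=2):
    hsv=cv2.cvtColor(im,cv2.COLOR_RGB2HSV); m=cv2.inRange(hsv,(0,40,60),(12,150,220))|cv2.inRange(hsv,(165,40,60),(180,150,220))
    k=np.zeros_like(m);k[roi[1]:roi[3],roi[0]:roi[2]]=1;m*=k
    q=max(cv2.findContours(m,0,1)[0],key=cv2.contourArea); print("bbox",cv2.boundingRect(q),cv2.contourArea(q)); W=plane(c,q[:,0],z)[:,:2]
    keep=(q[:,0,1]>lo); W=W[keep]; s=np.linalg.lstsq(np.c_[2*W,np.ones(len(W))],(W**2).sum(1),rcond=None)[0]
    print("dish board",R.from_euler('z',YB,degrees=True).inv().apply(np.r_[s[:2],0]-O),"rad",np.sqrt(s[2]+s[:2]@s[:2]))
E
python3 - <<'E'
from h import *
tipz()
c=get_calibration("wrist"); im=camera("wrist"); cv2.imwrite("pics/w5.png",im[:,:,::-1]); pink(im,c,(150,0,560,250))
c=get_calibration("top"); im=camera("top"); cv2.imwrite("pics/t5.png",im[:,:,::-1]); pink(im,c,(340,185,385,230))
E
```

```text
t 11.3 tip board mm [36.8828 58.8625  5.16  ] yaw-board,pitch,roll [ 0.3247  0.7312 -0.1092] F board [ 1.1201  0.1614 -0.3381] M [-0.0839  0.0195 -0.0008] w 0.0133
bbox (264, 19, 116, 124) 11263.0
dish board [0.0102 0.056  0.    ] rad 0.04040603731623117
bbox (355, 205, 8, 9) 29.5
dish board [-0.017   0.0465  0.    ] rad 0.014529531506471242
```

>>> drive_tool(series=[0, 0, 0, 0.08, 0, -0.001, -1, 0, 0, 0, 0.16, 0, -0.002, -1, 0, 0, 0, 0.24, 0, -0.003, -1, 0, 0, 0, 0.24, 0, -0.003, -1])

```text
time: 11.73
ee_pos: [0.4286, -0.2364, 0.1096]
eef_rot: [0.918, -0.397, -0.008, -0.002]
ft_force: [0.2, -0.1, -0.1]
width: 0.0136
grip_force: 49.9
```

```bash
python3 - <<'E'
from h import *
tipz()
E
```

```text
t 11.73 tip board mm [46.2254 59.0826  5.119 ] yaw-board,pitch,roll [ 0.3383  0.7437 -0.0929] F board [ 0.196   0.0794 -0.0807] M [-0.0489 -0.0787  0.0345] w 0.0136
```

>>> drive_tool(series=[0, 0, 0, 0.03, 0, 0, -1, 0, 0, 0, 0.06, 0, 0, -1, 0, 0, 0, 0.08, 0, -0.001, -1, 0, 0, 0, 0.08, 0, -0.001, -1])

```text
time: 12.07
ee_pos: [0.4304, -0.2384, 0.1095]
eef_rot: [0.918, -0.397, -0.008, -0.002]
ft_force: [-0.8, 1.2, 0.4]
width: 0.0132
grip_force: 49.9
```

```bash
python3 - <<'E'
from h import *
tipz()
E
```

```text
t 12.07 tip board mm [48.8134 59.0713  4.9884] yaw-board,pitch,roll [ 0.3433  0.7758 -0.0941] F board [-1.481   0.2377  0.4327] M [0.1471 0.174  0.0336] w 0.0132
```

>>> drive_tool(series=[0, 0, 0, 0.03, 0, 0, -1, 0, 0, 0, 0.06, 0, 0, -1, 0, 0, 0, 0.06, 0, -0.001, -1, 0, 0, 0, 0.06, 0, -0.001, -1])

```text
time: 12.4
ee_pos: [0.4322, -0.2402, 0.1095]
eef_rot: [0.918, -0.397, -0.008, -0.002]
ft_force: [-0.4, 0.8, -0.5]
width: 0.0134
grip_force: 49.9
```

```bash
python3 - <<'E'
from h import *
tipz()
E
```

```text
t 12.4 tip board mm [51.3621 59.0994  5.02  ] yaw-board,pitch,roll [ 0.341   0.7553 -0.0937] F board [-0.8326  0.2455 -0.5238] M [0.018  0.0483 0.0299] w 0.0134
```

>>> drive_tool(series=[0, 0, 0, 0.03, 0, 0, -1, 0, 0, 0, 0.05, 0, 0, -1, 0, 0, 0, 0.05, 0, -0.001, -1, 0, 0, 0, 0.05, 0, -0.001, -1])

```text
time: 12.73
ee_pos: [0.4334, -0.2416, 0.1095]
eef_rot: [0.918, -0.397, -0.009, -0.002]
ft_force: [-0.7, 0.9, 0.3]
width: 0.013
grip_force: 49.9
```

```bash
python3 - <<'E'
from h import *
tipz()
E
```

```text
t 12.73 tip board mm [53.1567 59.0271  4.9606] yaw-board,pitch,roll [ 0.339   0.777  -0.0984] F board [-1.1632  0.0784  0.3445] M [ 0.2492  0.2545 -0.0054] w 0.013
```

>>> drive_tool(series=[0, 0, 0, 0.03, 0, 0, -1, 0, 0, 0, 0.06, 0, 0, -1, 0, 0, 0, 0.06, 0, -0.001, -1, 0, 0, 0, 0.06, 0, -0.001, -1])

```text
time: 13.07
ee_pos: [0.4345, -0.2427, 0.1094]
eef_rot: [0.918, -0.397, -0.009, -0.002]
ft_force: [-6.3, 4.7, 6.6]
width: 0.0137
grip_force: 49.9
```

```bash
python3 - <<'E'
from h import *
tipz()
E
```

```text
t 13.07 tip board mm [54.5036 59.0765  4.6379] yaw-board,pitch,roll [ 0.3414  0.8961 -0.0967] F board [-7.7949 -1.4226  6.5572] M [ 0.9797  1.1325 -0.0204] w 0.0137
```

>>> drive_tool(series=[0, 0, 0, -0.015, 0, -0.003, -1, 0, 0, 0, -0.015, 0, -0.005, -1, 0, 0, 0, -0.015, 0, -0.005, -1])

```text
time: 13.32
ee_pos: [0.4346, -0.2428, 0.1097]
eef_rot: [0.918, -0.397, -0.009, -0.002]
ft_force: [-2.6, 0.6, 0.4]
width: 0.0134
grip_force: 49.9
```

```bash
python3 - <<'E'
from h import *
tipz()
c=get_calibration("wrist"); im=camera("wrist"); cv2.imwrite("pics/w6.png",im[:,:,::-1]); pink(im,c,(150,0,560,250),.0205)
E
```

```text
t 13.32 tip board mm [54.8971 59.1052  5.1622] yaw-board,pitch,roll [ 0.3386  0.7819 -0.0916] F board [-2.1701 -1.5138  0.4099] M [ 0.4192  0.4905 -0.0182] w 0.0134
bbox (263, 46, 114, 119) 10529.0
dish board [0.012  0.0574 0.    ] rad 0.040072493857667035
```

View pics/w6.png

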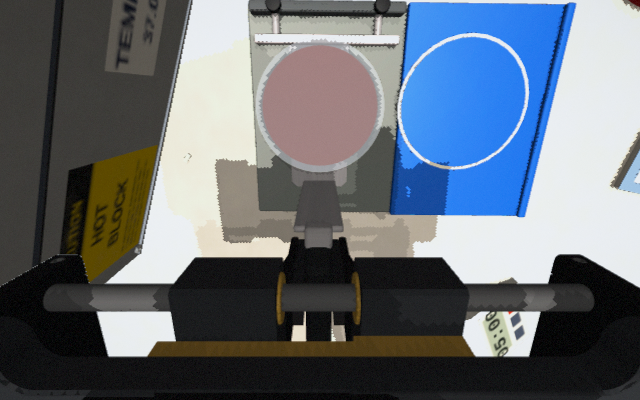

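The wrist view shows the dish (centre px ~(320,105)) sitting against the stop bar, with the blade beneath it and about 2 N of contact at the stop. Next I'll compute the roll.

```bash
cat >> h.py <<'E'
RB=R.from_euler('z',YB,degrees=True)
def plan(wps,yawo=.34,pitch=.78):
    "wps: (tip x, ref y, ref z [m, board], roll deg): rows relative to the measured pose"
    s=telemetry.read_state(); Rc=R.from_quat(s['eef_rot']); pc=s['ee_pos']; prev=None
    for x,y,z,ro in wps:
        Rs=Rspat(YB+yawo,ro,pitch); t=O+RB.apply([x,y,z]); g=t+Rs.apply([GX-.105,0,Z0]); Rt=Rs*A
        rv=np.degrees((Rc.inv()*Rt).as_rotvec())/5; d=Rc.inv().apply(g-pc)/.04
        print(np.round(np.r_[rv,d],2).tolist(),"step mm",0 if prev is None else round(1e3*np.linalg.norm(g-prev),1),"tcp z",round(g[2],3)); prev=g
E
python3 - <<'E'
from h import *
P=np.array([.0124,.006]); 
w=[]
for ro in np.arange(0,46,5):
    a=np.radians(ro); v=np.array([.0591-.0124,.0]); w.append((.0525 if ro>0 else .053,*(P+[v[0]*np.cos(a),v[0]*np.sin(a)]),ro))
plan(w)
im=cv2.imread("pics/w6.png"); c=get_calibration("wrist")
print("timer board",RB.inv().apply(plane(c,[[495,330],[515,320]],.01)-O))
T=get_calibration("top"); print("mic edges at .3/.15",RB.inv().apply(plane(T,[[365,290],[385,262],[480,265],[527,290]],.3)-O),RB.inv().apply(plane(T,[[365,290],[385,262],[480,265]],.15)-O))
E
```

```text
[0.02, 0.0, 0.0, -0.05, 0.0, -0.02] step mm 0 tcp z 0.111
[1.02, 0.0, -0.0, -0.06, 0.23, -0.11] step mm 9.9 tcp z 0.114
[2.02, 0.0, -0.01, -0.06, 0.47, -0.18] step mm 9.9 tcp z 0.117
[3.02, 0.0, -0.01, -0.07, 0.71, -0.23] step mm 9.9 tcp z 0.119
[4.02, 0.0, -0.01, -0.07, 0.95, -0.26] step mm 9.9 tcp z 0.12
[5.02, 0.0, -0.02, -0.07, 1.2, -0.27] step mm 9.9 tcp z 0.121
[6.02, 0.0, -0.02, -0.07, 1.45, -0.25] step mm 9.9 tcp z 0.12
[7.02, 0.0, -0.02, -0.07, 1.69, -0.22] step mm 9.9 tcp z 0.119
[8.02, -0.0, -0.03, -0.07, 1.93, -0.16] step mm 9.9 tcp z 0.117
[9.02, -0.0, -0.03, -0.07, 2.16, -0.08] step mm 9.9 tcp z 0.113
timer board [[-0.1899 -0.1122  0.01  ]
 [-0.1782 -0.1289  0.01  ]]
mic edges at .3/.15 [[-0.3997 -0.1635  0.3   ]
 [-0.3034 -0.1715  0.3   ]
 [-0.1848 -0.3884  0.3   ]
 [-0.1915 -0.5132  0.3   ]] [[-0.338  -0.1403  0.15  ]
 [-0.2277 -0.1495  0.15  ]
 [-0.0918 -0.3979  0.15  ]]
```

>>> drive_tool(series=[0, 0, 0, -0.05, 0, -0.02, -1, 0.5, 0, 0, -0.06, 0.12, -0.07, -1, 1, 0, 0, -0.06, 0.23, -0.11, -1, 2, 0, 0, -0.06, 0.47, -0.18, -1, 3, 0, 0, -0.07, 0.71, -0.23, -1, 4, 0, 0, -0.07, 0.95, -0.26, -1, 5, 0, 0, -0.07, 1.2, -0.27, -1, 6, 0, 0, -0.07, 1.45, -0.25, -1, 6, 0, 0, -0.07, 1.45, -0.25, -1])

```text
time: 14.12
ee_pos: [0.3871, -0.2841, 0.1191]
eef_rot: [0.884, -0.389, 0.096, -0.24]
ft_force: [-0.8, -0.6, -2.3]
width: 0.0138
grip_force: 49.9
```

```bash
python3 - <<'E'
from h import *
tipz(); st()
c=get_calibration("wrist"); w=camera("wrist")[:,:,::-1]; s=camera("scene")[:,:,::-1]
cv2.imwrite("pics/v10.png",np.vstack([cv2.resize(w,(480,300)),cv2.resize(s[80:330,0:420],(504,300))[:,:480]]))
E
```

```text
t 14.12 tip board mm [53.194  46.7235 28.385 ] yaw-board,pitch,roll [-0.1955  0.7834 30.0604] F board [-0.1601 -1.0068 -2.3297] M [-0.5241  0.873   0.0016] w 0.0138
t 14.12 p [ 0.3871 -0.2841  0.1191] rot [[0.679, -0.641, 0.357], [-0.734, -0.583, 0.35], [-0.017, -0.499, -0.866]] q [ 0.2196  0.2321  0.735   2.048  -0.7523  1.1433 -1.0493] F [-0.8465 -0.5681 -2.3297] M [-0.5241  0.873   0.0016] w 0.013751759453791569 49.94437526911497
```

View pics/v10.png

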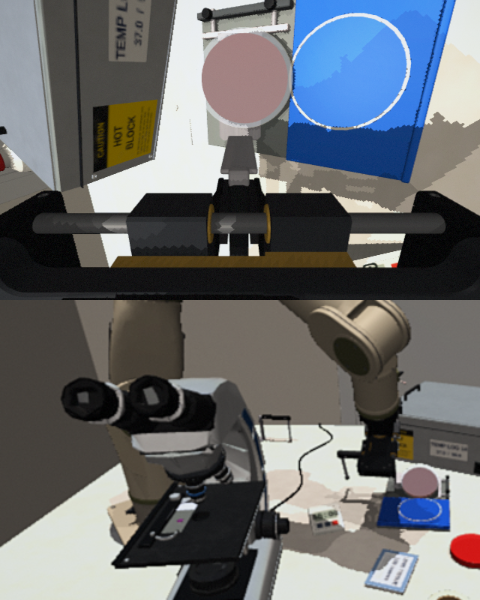

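The wrist view shows the dish tilted 30° on the blade with its low rim at the step. The scene view shows the arm well clear of the microscope. Next I'll sweep the blade's edge up to tip the dish over.

```bash
cat > ph2.py <<'E'
from h import *
def go(L,py=None,x=.0525):
    w=[]
    for th,d,ro in L:
        a,f=np.radians([th,ro]); Py=(6*np.tan(a) if th<66 else 14) if py is None else py
        E=np.array([Py+d*np.cos(a),6+d*np.sin(a)]); ref=E-[-22*np.cos(f)-2.5*np.sin(f),-22*np.sin(f)+2.5*np.cos(f)]
        w.append((x,ref[0]/1e3,ref[1]/1e3,ro)); 
    print(np.round(w,4).tolist()); plan(w,-.2)
E
python3 - <<'E'
from ph2 import *
go([(34,31,31),(39,35,32),(44,38,33),(49,41,34.5),(54,44,36),(59,47,37.5),(64,49,39),(69,51,40)])
E
```

```text
[[0.0525, 0.0499, 0.0325, 31.0], [0.0525, 0.052, 0.0376, 32.0], [0.0525, 0.0529, 0.0423, 33.0], [0.0525, 0.0533, 0.0473, 34.5], [0.0525, 0.0534, 0.0525, 36.0], [0.0525, 0.0532, 0.0577, 37.5], [0.0525, 0.0525, 0.0619, 39.0], [0.0525, 0.0507, 0.0658, 40.0]]
[0.24, 0.04, 0.03, -0.02, 0.0, -0.09] step mm 0 tcp z 0.122
[0.44, 0.04, 0.03, -0.02, -0.06, -0.17] step mm 4.1 tcp z 0.126
[0.64, 0.04, 0.03, -0.02, -0.1, -0.26] step mm 3.8 tcp z 0.13
[0.94, 0.04, 0.03, -0.02, -0.1, -0.36] step mm 4.0 tcp z 0.134
[1.24, 0.04, 0.03, -0.03, -0.1, -0.46] step mm 4.2 tcp z 0.137
[1.54, 0.04, 0.03, -0.03, -0.09, -0.57] step mm 4.3 tcp z 0.141
[1.84, 0.04, 0.03, -0.03, -0.06, -0.66] step mm 3.8 tcp z 0.144
[2.04, 0.04, 0.02, -0.03, -0.03, -0.76] step mm 4.1 tcp z 0.146
```

>>> drive_tool(series=[0.2, 0, 0, -0.02, 0, -0.09, -1, 0.4, 0, 0, -0.02, -0.06, -0.17, -1, 0.6, 0, 0, -0.02, -0.1, -0.26, -1, 0.9, 0, 0, -0.02, -0.1, -0.36, -1, 1.2, 0, 0, -0.02, -0.1, -0.46, -1, 1.5, 0, 0, -0.02, -0.09, -0.57, -1, 1.8, 0, 0, -0.02, -0.06, -0.66, -1, 2, 0, 0, -0.02, -0.03, -0.76, -1, 2, 0, 0, -0.02, -0.03, -0.76, -1])

```text
time: 14.97
ee_pos: [0.3798, -0.2907, 0.1474]
eef_rot: [0.862, -0.376, 0.128, -0.316]
ft_force: [-0.3, -0.2, -1.0]
width: 0.0135
grip_force: 49.9
```

```bash
python3 - <<'E'
from ph2 import *
tipz()
go([(75,52,41),(81,53,42),(87,53,43),(93,53,44),(99,53,44),(106,53,44),(112,53,44)])
im=camera("wrist"); cv2.imwrite("pics/w11.png",im[:,:,::-1])
hsv=cv2.cvtColor(im,cv2.COLOR_RGB2HSV); m=cv2.inRange(hsv,(0,40,60),(12,150,220))|cv2.inRange(hsv,(165,40,60),(180,150,220)); m[250:]=0
for q in cv2.findContours(m,0,1)[0]:
    if cv2.contourArea(q)>200: print(cv2.contourArea(q),cv2.minAreaRect(q))
E
```

```text
t 14.97 tip board mm [52.7987 52.2627 66.8526] yaw-board,pitch,roll [ 0.1703  0.7923 39.9476] F board [-0.102  -0.3371 -0.9581] M [-0.7163  0.871  -0.0016] w 0.0135
[[0.0525, 0.0457, 0.0688, 41.0], [0.0525, 0.0403, 0.0712, 42.0], [0.0525, 0.0346, 0.0721, 43.0], [0.0525, 0.0288, 0.0724, 44.0], [0.0525, 0.0233, 0.0718, 44.0], [0.0525, 0.017, 0.0704, 44.0], [0.0525, 0.0117, 0.0686, 44.0]]
[0.21, 0.05, 0.05, -0.02, 0.13, -0.13] step mm 0 tcp z 0.148
[0.41, 0.05, 0.05, -0.02, 0.24, -0.26] step mm 6.8 tcp z 0.149
[0.61, 0.05, 0.05, -0.02, 0.38, -0.37] step mm 7.1 tcp z 0.149
[0.81, 0.05, 0.05, -0.02, 0.53, -0.46] step mm 7.1 tcp z 0.148
[0.81, 0.05, 0.05, -0.03, 0.64, -0.54] step mm 5.5 tcp z 0.148
[0.81, 0.05, 0.05, -0.03, 0.79, -0.61] step mm 6.5 tcp z 0.146
[0.81, 0.05, 0.05, -0.03, 0.92, -0.66] step mm 5.5 tcp z 0.144
10032.5 ((364.5, 99.5), (119.0, 107.0), 90.0)
```

```bash
python3 - <<'E'
from h import *
c=get_calibration("wrist")
def d(th,P,x=.012):
    a=np.radians(th); t=np.linspace(0,6.28,60)
    u=np.array([0,np.cos(a),np.sin(a)]);n=np.array([0,-np.sin(a),np.cos(a)])
    pts=np.array([x,*P])+.045*u+.012*n+np.outer(.0405*np.cos(t),[1,0,0])+np.outer(.0405*np.sin(t),u)
    p=proj(c,O+RB.apply(pts)); print(th,"center",p.mean(0),"w,h",np.ptp(p,axis=0))
d(69,(.014,.006)); d(60,(.0104,.006)); d(80,(.014,.006)); d(0,(.012,.006)); d(45,(.006,.006)); d(69,(.0,.012)); d(80,(.0,.012))
E
```

```text
69 center [363.3315 101.9186] w,h [ 90.7316 118.2833]
60 center [360.5229 101.8978] w,h [ 99.0678 116.4124]
80 center [373.9662 101.919 ] w,h [ 75.846  121.7517]
0 center [350.2038 101.5583] w,h [77.0035 97.2149]
45 center [357.1549 101.8394] w,h [105.4741 112.4854]
69 center [376.2551 101.9675] w,h [ 94.2007 125.6664]
80 center [387.9539 101.9638] w,h [ 77.5139 129.6302]
```

Observed pink area is 107×119 px at column 364, which puts the dish at about 55-60°, leaning on the blade edge. Now pushing it over.

>>> drive_tool(series=[0.2, 0, 0, -0.02, 0.13, -0.13, -1, 0.4, 0, 0, -0.02, 0.24, -0.26, -1, 0.6, 0, 0, -0.02, 0.38, -0.37, -1, 0.8, 0, 0, -0.02, 0.53, -0.46, -1, 0.8, 0, 0, -0.02, 0.64, -0.54, -1, 0.8, 0, 0, -0.02, 0.79, -0.61, -1, 0.8, 0, 0, -0.02, 0.92, -0.66, -1, 0.8, 0, 0, -0.02, 1.03, -0.76, -1, 0.8, 0, 0, -0.02, 1.15, -0.86, -1, 0.8, 0, 0, -0.02, 1.15, -0.86, -1])

```text
time: 15.85
ee_pos: [0.337, -0.3296, 0.144]
eef_rot: [0.85, -0.372, 0.141, -0.345]
ft_force: [-0.9, 0.8, -0.5]
width: 0.0137
grip_force: 50.0
```

```bash
python3 - <<'E'
from h import *
tipz()
im=camera("wrist"); cv2.imwrite("pics/w12.png",im[:,:,::-1]); c=get_calibration("wrist")
hsv=cv2.cvtColor(im,cv2.COLOR_RGB2HSV); m=cv2.inRange(hsv,(0,25,60),(14,150,220))|cv2.inRange(hsv,(165,25,60),(180,150,220)); m[250:]=0
for q in cv2.findContours(m,0,1)[0]:
    if cv2.contourArea(q)>200: print(cv2.contourArea(q),cv2.minAreaRect(q))
def d(th,P,x=.012):
    a=np.radians(th); t=np.linspace(0,6.28,60)
    u=np.array([0,np.cos(a),np.sin(a)]);n=np.array([0,-np.sin(a),np.cos(a)])
    pts=np.array([x,*P])+.045*u+.008*n+np.outer(.0405*np.cos(t),[1,0,0])+np.outer(.0405*np.sin(t),u)
    p=proj(c,O+RB.apply(pts)); print(th,"center",p.mean(0),"w,h",np.ptp(p,axis=0))
for th in (80,95,110,180): d(th,(.0,.027 if th==180 else .01))
E
```

```text
t 15.85 tip board mm [52.2254 -0.4967 68.0885] yaw-board,pitch,roll [ 0.1397  0.8142 43.8534] F board [-1.2033 -0.1467 -0.492 ] M [-0.7576  0.9448  0.0307] w 0.0137
11073.5 ((426.9000549316406, 84.19998931884766), (108.2256851196289, 131.03358459472656), 26.56505012512207)
80 center [326.1303 101.2815] w,h [ 82.4312 109.3647]
95 center [339.0634 101.2303] w,h [ 61.891  113.0419]
110 center [355.1114 101.1396] w,h [ 32.9824 115.4817]
180 center [406.3972 100.6887] w,h [ 97.2249 111.775 ]
```

```bash
cat > dish.py <<'E'
from h import *
import sys
n=sys.argv[1]; z=float(sys.argv[2]); c=get_calibration(n); im=camera(n); cv2.imwrite(f"pics/d{np.random.randint(9999)}.png",im[:,:,::-1])
hsv=cv2.cvtColor(im,cv2.COLOR_RGB2HSV); m=cv2.inRange(hsv,(0,25,60),(14,150,220))|cv2.inRange(hsv,(165,25,60),(180,150,220))
for q in cv2.findContours(m,0,1)[0]:
    if cv2.contourArea(q)>60:
        W=plane(c,q[:,0],z)[:,:2]; b=RB.inv().apply(np.c_[W,np.zeros(len(W))]-O)[:,:2]
        if abs(b.mean(0)).max()>.15: continue
        s=np.linalg.lstsq(np.c_[2*b,np.ones(len(b))],(b**2).sum(1),rcond=None)[0]; rr=np.sqrt(s[2]+s[:2]@s[:2])
        res=np.hypot(*(b-s[:2]).T)-rr
        print(n,cv2.contourArea(q),cv2.boundingRect(q),"board c",s[:2],"rad",rr,"resid sd",res.std(),"minmax",b.min(0),b.max(0))
E
python3 dish.py wrist .025; python3 dish.py scene .022; python3 dish.py top .022
python3 - <<'E'
from h import *
# retreat plan: level out to roll 0 at x back, high, then back to bench
plan([(.045,.0,.08,35),(.02,.01,.09,20),(-.02,.02,.09,0),(-.09,.04,.08,0)],0)
E
```

```text
wrist 11273.5 (372, 22, 117, 127) board c [ 0.0215 -0.0622] rad 0.04168817339788484 resid sd 0.0003368357333251648 minmax [-0.0203 -0.1044] [ 0.0632 -0.0197]
scene 429.0 (336, 244, 32, 19) board c [ 0.0224 -0.0582] rad 0.04194584771906862 resid sd 0.0019147220100564665 minmax [-0.0182 -0.1012] [ 0.062  -0.0125]
[-1.78, 0.04, 0.04, -0.19, -0.59, -0.19] step mm 0 tcp z 0.166
[-4.78, 0.03, 0.05, -0.81, -1.58, -0.0] step mm 47.6 tcp z 0.188
[-8.78, 0.03, 0.07, -1.8, -2.49, 0.68] step mm 60.6 tcp z 0.195
[-8.78, 0.03, 0.07, -3.55, -2.67, 1.24] step mm 73.5 tcp z 0.185
```

The dish lies flat on the deck near board (22,-60) mm, about 17 mm from the ring's centre. Before backing off, I'll check whether it rests on the outer lip.

```bash
python3 - <<'E'
from h import *
for n in ("wrist","scene"):
    c=get_calibration(n); im=camera(n)
    for x in (.0,.022,.045):
        ys=np.arange(-.094,-.122,-.001 if n=="wrist" else -.002); p=proj(c,O+RB.apply(np.c_[np.full(len(ys),x),ys,np.full(len(ys),.016)]))
        print(n,x); print([(round(y*1e3),im[int(round(v)),int(round(u))].tolist()) for y,(u,v) in zip(ys,p)])
    # ring & deck check: deck bounding of blue at z=.012
    hsv=cv2.cvtColor(im,cv2.COLOR_RGB2HSV); m=cv2.inRange(hsv,(100,120,50),(128,255,255)); v,u=np.nonzero(m); b=RB.inv().apply(plane(c,np.c_[u,v],.012)-O); b=b[(abs(b[:,0])<.1)&(abs(b[:,1]+.05)<.08)]
    print("blue pct",np.percentile(b,[.5,99.5],axis=0)[:,:2])
E
```

```text
wrist 0.0
[(-94, [175, 134, 133]), (-95, [165, 131, 128]), (-96, [146, 129, 129]), (-97, [84, 99, 124]), (-98, [115, 134, 166]), (-99, [112, 129, 160]), (-100, [87, 103, 128]), (-101, [60, 76, 99]), (-102, [53, 71, 98]), (-103, [35, 56, 95]), (-104, [27, 74, 145]), (-105, [52, 121, 226]), (-106, [53, 122, 227]), (-107, [23, 88, 187]), (-108, [44, 111, 220]), (-109, [43, 114, 222]), (-110, [55, 124, 228]), (-111, [45, 111, 217]), (-112, [9, 65, 143]), (-113, [13, 48, 104]), (-114, [30, 51, 86]), (-115, [73, 70, 65]), (-116, [131, 122, 111]), (-117, [179, 168, 151]), (-118, [237, 229, 211]), (-119, [237, 229, 213]), (-120, [235, 229, 212]), (-121, [235, 229, 212])]
wrist 0.022
[(-94, [153, 126, 127]), (-95, [155, 127, 128]), (-96, [153, 127, 127]), (-97, [155, 127, 128]), (-98, [153, 125, 127]), (-99, [152, 124, 125]), (-100, [154, 126, 128]), (-101, [156, 128, 127]), (-102, [139, 118, 120]), (-103, [110, 130, 159]), (-104, [116, 135, 167]), (-105, [58, 72, 98]), (-106, [63, 82, 109]), (-107, [56, 90, 155]), (-108, [48, 127, 239]), (-109, [53, 132, 241]), (-110, [62, 139, 244]), (-111,
[... 1302 characters left out ...]
, 87])]
scene 0.022
[(-94, [91, 85, 91]), (-96, [91, 85, 91]), (-98, [91, 85, 91]), (-100, [61, 68, 84]), (-102, [61, 68, 84]), (-104, [43, 74, 140]), (-106, [43, 74, 140]), (-108, [37, 91, 204]), (-110, [37, 91, 204]), (-112, [20, 58, 145]), (-114, [20, 58, 145]), (-116, [8, 31, 83]), (-118, [8, 31, 83]), (-120, [8, 31, 83])]
scene 0.045
[(-94, [59, 65, 81]), (-96, [59, 65, 81]), (-98, [48, 60, 75]), (-100, [48, 60, 75]), (-102, [38, 54, 96]), (-104, [38, 54, 96]), (-106, [30, 79, 191]), (-108, [30, 79, 191]), (-110, [19, 64, 163]), (-112, [19, 64, 163]), (-114, [14, 48, 119]), (-116, [14, 48, 119]), (-118, [13, 38, 97]), (-120, [13, 38, 97])]
blue pct [[-0.0698 -0.1178]
 [ 0.0802 -0.0025]]
```

The dish edge just touches the lip's inner face and the lip's top is fully visible, so the dish lies flat about 15 mm from the ring's centre. Now returning the spatula.

>>> drive_tool(series=[-1, 0, 0, -0.1, -0.3, -0.1, -1, -1.8, 0, 0, -0.2, -0.6, -0.2, -1, -3.2, 0, 0, -0.45, -1.05, -0.1, -1, -4.6, 0, 0, -0.8, -1.55, 0, -1, -6, 0, 0, -1.15, -1.9, 0.2, -1, -7.4, 0, 0, -1.5, -2.2, 0.45, -1, -8.8, 0, 0, -1.8, -2.5, 0.68, -1, -8.8, 0, 0, -2.6, -2.6, 0.95, -1, -8.8, 0, 0, -3.4, -2.65, 1.2, -1, -8.8, 0, 0, -3.5, -2.65, 1.2, -1])

```text
time: 16.98
ee_pos: [0.3203, -0.1466, 0.1839]
eef_rot: [0.919, -0.393, -0.01, -0.001]
ft_force: [1.3, 0.3, -2.1]
width: 0.0135
grip_force: 49.9
```

```bash
python3 - <<'E'
from h import *
tipz(); st()
row([.34,-.125,.16],Rspat(-29)*A); row([.40,-.04,.16],Rspat(18.24)*A); row([.49,-.001,.153],Rspat(18.24)*A)
E
python3 dish.py scene .022
```

```text
t 16.98 tip board mm [-93.6317  41.4856  79.0791] yaw-board,pitch,roll [ 0.7642  0.9099 -0.2518] F board [ 0.7247  1.1664 -2.0901] M [-0.0473  0.1496 -0.0344] w 0.0135
t 16.98 p [ 0.3203 -0.1466  0.1839] rot [[0.69, -0.723, -0.018], [-0.723, -0.69, 0.01], [-0.019, 0.006, -1.0]] q [-0.0806 -0.2656  0.3348  2.1896  0.0865  1.2244 -2.1673] F [ 1.3477  0.2631 -2.0901] M [-0.0473  0.1496 -0.0344] w 0.01350255201696233 49.935773592442274
row [ 0.01  0.19 -3.47 -0.04 -0.73  0.59] rows>= 2.4244875557341365
row [ -0.1    0.22 -12.91  -0.54  -3.28   0.59] rows>= 9.01955144380989
row [ -0.1    0.22 -12.91   0.31  -5.59   0.73] rows>= 9.01955144380989
scene 421.5 (336, 244, 32, 20) board c [ 0.0225 -0.0591] rad 0.04145950034379716 resid sd 0.001866509245596664 minmax [-0.0182 -0.1052] [ 0.062  -0.0134]
```

>>> drive_tool(series=[0, 0.1, -1.4, 0, -0.3, 0.1, -1, 0, 0.2, -2.8, 0, -0.6, 0.2, -1, 0, 0.2, -4.2, -0.1, -0.95, 0.3, -1, 0, 0.2, -5.6, -0.2, -1.35, 0.4, -1, 0, 0.2, -7, -0.3, -1.75, 0.5, -1, 0, 0.2, -8.4, -0.35, -2.1, 0.5, -1, 0, 0.2, -9.8, -0.4, -2.5, 0.5, -1, -0.1, 0.2, -11.2, -0.5, -2.9, 0.5, -1, -0.1, 0.2, -12.6, -0.54, -3.2, 0.5, -1, -0.1, 0.2, -12.9, -0.54, -3.28, 0.5, -1])

```text
time: 17.87
ee_pos: [0.4039, -0.0453, 0.1651]
eef_rot: [0.987, 0.158, -0.0, 0.001]
ft_force: [-1.0, 0.2, -1.2]
width: 0.0134
grip_force: 49.9
```

```bash
python3 - <<'E'
from h import *
tipz()
row([.49,-.001,.115],Rspat(18.24)*A)
E
```

```text
t 17.87 tip board mm [-180.7046  282.4875   62.5186] yaw-board,pitch,roll [65.252  -0.1696  0.0164] F board [-0.8283 -0.6627 -1.2129] M [-0.0868  0.1705 -0.047 ] w 0.0134
row [-0.   -0.03 -0.02  2.39 -0.38  1.25] rows>= 2.614294401338724
```

>>> drive_tool(series=[0, 0, 0, 0.8, -0.13, 0.2, -1, 0, 0, 0, 1.6, -0.26, 0.5, -1, 0, 0, 0, 2.39, -0.38, 0.9, -1, 0, 0, 0, 2.39, -0.38, 1.15, -1, 0, 0, 0, 2.39, -0.38, 1.25, -1, 0, 0, 0, 2.39, -0.38, 1.25, -1])

```text
time: 18.37
ee_pos: [0.4881, -0.0041, 0.1137]
eef_rot: [0.988, 0.153, -0.002, 0.001]
ft_force: [-0.5, -0.1, -0.9]
width: 0.0132
grip_force: 49.9
```

```bash
python3 - <<'E'
from h import *
tipz()
row([.49,-.001,.1035],Rspat(18.24)*A)
E
```

```text
t 18.37 tip board mm [-152.5104  371.3038   10.7776] yaw-board,pitch,roll [64.6623  0.03   -0.0119] F board [-0.2837 -0.3808 -0.933 ] M [-0.0944  0.152   0.0066] w 0.0132
row [ 0.    0.01 -0.14  0.07 -0.06  0.26] rows>= 0.2608320387885985
```

Lower gently to the bench (10.7 mm), then read the force.

>>> drive_tool(series=[0, 0, 0, 0, 0, 0.1, -1, 0, 0, 0, 0, 0, 0.2, -1, 0, 0, 0, 0, 0, 0.26, -1, 0, 0, 0, 0, 0, 0.26, -1, 0, 0, 0, 0, 0, 0.26, -1])

```text
time: 18.78
ee_pos: [0.4891, -0.0029, 0.1047]
eef_rot: [0.988, 0.154, -0.0, 0.001]
ft_force: [-0.2, 0.1, -1.1]
width: 0.0134
grip_force: 49.9
```

```bash
python3 - <<'E'
from h import *
tipz()
E
```

```text
t 18.78 tip board mm [-152.9206  373.3633    2.2022] yaw-board,pitch,roll [64.8227 -0.1663 -0.0006] F board [-0.1982 -0.109  -1.0672] M [-0.0719  0.1437 -0.0253] w 0.0134
```

>>> drive_tool(series=[0, 0, 0, 0, 0, 0.03, -1, 0, 0, 0, 0, 0, 0.05, -1, 0, 0, 0, 0, 0, 0.05, -1, 0, 0, 0, 0, 0, 0.05, -1])

```text
time: 19.12
ee_pos: [0.4894, -0.0028, 0.1028]
eef_rot: [0.988, 0.154, -0.0, 0.001]
ft_force: [-0.4, -0.3, 2.3]
width: 0.0137
grip_force: 49.9
```

```bash
python3 - <<'E'
from h import *
tipz()
E
```

```text
t 19.12 tip board mm [-152.734   373.6635    0.2927] yaw-board,pitch,roll [64.8377 -0.1734 -0.0135] F board [-0.0136 -0.504   2.2902] M [-0.1869  0.3942 -0.0031] w 0.0137
```

>>> drive_tool(series=[0, 0, 0, 0, 0, 0, -0.4, 0, 0, 0, 0, 0, 0, -0.4, 0, 0, 0, 0, 0, 0, 0, 0, 0, 0, 0, 0, 0, 0.3, 0, 0, 0, 0, 0, 0, 0.3, 0, 0, 0, 0, 0, 0, 0.3, 0, 0, 0, 0, 0, 0, 0.3])

```text
time: 19.7
ee_pos: [0.4891, -0.0027, 0.1024]
eef_rot: [0.988, 0.154, -0.0, 0.001]
ft_force: [-0.4, 0.2, -0.4]
width: 0.0513
grip_force: 0.0
```

>>> drive_tool(series=[0, 0, 0, 0, 0, -0.3, 0.3, 0, 0, 0, 0, 0, -1, 0.3, 0, 0, 0, 0, 0, -2, 0.3, 0, 0, 0, 0, 0, -3, 0.3, 0, 0, 0, 0, 0, -4, 0.3, 0, 0, 0, 0, 0, -4, 0.3, 0, 0, 0, 0, 0, -4, 0.3])

```text
time: 20.28
ee_pos: [0.4903, -0.0023, 0.2648]
eef_rot: [0.988, 0.154, 0.002, 0.001]
ft_force: [-0.2, 0.2, -0.6]
width: 0.0563
grip_force: 0.0
```

```bash
python3 - <<'E'
from h import *
st()
c=get_calibration("wrist"); im=camera("wrist"); cv2.imwrite("pics/end.png",im[:,:,::-1])
m=cv2.inRange(im,(0,0,0),(60,60,60)); m[250:]=0
for q in cv2.findContours(m,0,1)[0]:
    if cv2.contourArea(q)>300: print("dark",cv2.contourArea(q),cv2.minAreaRect(q))
Rs=Rspat(17.7); o=np.array([.4894,-.0028,0])-Rs.apply([GX,0,0])
print("expected bar ends, tip corners",proj(c,o+Rs.apply([[-.125,0,.109],[-.003,0,.109],[.105,.022,0],[.105,-.022,0]])))
E
python3 dish.py scene .022; python3 dish.py top .022
```

```text
t 20.28 p [ 0.4903 -0.0023  0.2648] rot [[0.952, 0.305, 0.004], [0.305, -0.952, -0.001], [0.004, 0.002, -1.0]] q [-0.3841  0.0082  0.2981  1.794  -0.0009  1.3356 -1.347 ] F [-0.1554  0.1734 -0.6295] M [-0.1015  0.173   0.0408] w 0.05634236056831952 0.0
dark 850.0 ((119.05316162109375, 211.1288604736328), (15.74370288848877, 111.07161712646484), 67.57413482666016)
dark 860.5 ((319.0, 212.5), (73.0, 12.0), 90.0)
dark 1131.5 ((212.54525756835938, 140.55899047851562), (243.7096710205078, 53.66572570800781), 57.85411834716797)
dark 1096.5 ((494.7434997558594, 40.03346252441406), (20.668458938598633, 82.8919677734375), 11.003539085388184)
dark 1610.5 ((412.21539306640625, 85.3946762084961), (171.0115203857422, 22.050373077392578), 89.40933990478516)
expected bar ends, tip corners [[318.4083 286.0701]
 [318.6746 178.5041]
 [300.5653  71.8014]
 [336.5745  71.8846]]
scene 421.5 (336, 244, 32, 20) board c [ 0.0225 -0.0591] rad 0.0414596102680462 resid sd 0.0018569528847208379 minmax [-0.0182 -0.1052] [ 0.062  -0.0132]
top 312.5 (380, 204, 23, 20) board c [ 0.0229 -0.0611] rad 0.03938419201771784 resid sd 0.0012559347425595236 minmax [-0.0165 -0.1012] [ 0.0642 -0.0221]
```

The bar appears where expected (column 319, upright), so the spatula is standing. The dish rests 15-18 mm from the ring's centre. Handing in.

```bash
python3 -c "
from bench import r
print(r.close_job())"
```

```text
the job is handed in; nothing more can be done
None
```

I flipped the dish with the spatula and handed the job in. By camera it lies upside down and flat on the blue deck, about 15–18 mm from the ring's centre and touching the lip, and the spatula stands on the bench clear of the board; no verdict came back.

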